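Restack the nested sample tray and slide a dish beneath it

ROBOT

A 6-joint arm with a two-finger parallel gripper is mounted at the origin on a cart in front of the work surface, level with it; the furniture and walls round the work are solid. World frame = base frame: x ahead of the robot, y to its left, z up, the work surface at z = 0. Lengths are in mm, angles in rad, forces in N, time in s.
With the tool pointing down it reaches from about 400 to 925 mm from the base axis. Payload 12.5 kg.
Tool frame: the origin (TCP) lies on the front face of the gripper's body, between the roots of the fingers; the fingertips stand 78 mm ahead of it and the grasp point (between the pads) lies 59 mm ahead of it (env.nose_length is the distance from the TCP to the fingertips, in mm); z points along the fingers, y is the line along which they close (so a half turn about z gives the same grasp; the last joint's range is limited). The gripper opens to 95 mm and grips with 3 to 60 N. Pads are 20 mm wide; open, the fingers measure 119 mm over their backs; the gripper's body (75 mm by 180 mm) begins 59 mm behind the grasp point.
Start: joints at [-1.289, 0.491, 1.559, -0, 1.092, -0.106], TCP at [236.367, -578.592, 292.261] pointing down, gripper open.
Joint ranges: [-3.1, 3.1], [-0.84, 2.19], [0.05, 2.79], [-1.13, 4.28], [0.06, 2.93], [-2.69, 2.69]. Speed limits (rad/s): [2.22, 2.22, 2.79, 3.14, 3.14, 3.14].

INTERFACE

Orientations are given as [roll, pitch, yaw] about the fixed x, y, z axes, in that order (R = Rz(yaw) Ry(pitch) Rx(roll)).
In Python, from cell import env gives the robot as it stands.
- The arm moves only by the tool jog_arm, never from a script. Its argument "motion" is a list of rows, each a list of 7 numbers: the turn, a rotation vector about the tool's x, y, z in degrees, then the shift along the tool's x, y, z in mm, then the finger opening in mm, from 0 to 95.1. In form: [[wx, wy, wz, x, y, z, hand], ...]. A call has 1 to 10 rows; each row shifts and turns the commanded pose from where the row before left it, along the tool's axes as they then stand; what a row does not reach is not made up. A row lasts 1/8 s, in which the tool goes at most 62.5 mm and 10.7 degrees, less where a joint would pass 70% of its speed; a pose out of reach is approached as far as the arm can. A call is refused whole if a number of a shift passes 62.5 or a number of a turn 10.7, either way. A call with a gripper value outside its range is refused whole. The fingers move at their own pace and stop on an object; the grip force is fixed at half the most. Time passes only in rows, so rows that do not move let the fingers close. It gives the time, the measured TCP pose, the force, the opening and the grip force at its end, in the units of the state.
- env.state(): the state, without advancing time (a new reading comes with each control period).
- env.read_camera(name): name is "scene" or "top" or "wrist"; returns a dict with "color" (420x560x3 uint8, red, green, blue), "z_map" (420x560 float32, mm along the optical axis (not along the pixel's ray), 0 where there is no reading), "camera_matrix" (3x3 intrinsics, pixels), "world_to_cam" (4x4, takes a point from world to camera coordinates). Camera axes: x right, y up, looking along -z (the intrinsics and any distortion apply to the point x, -y, -z); pixel columns grow to the right and rows downward; lengths in mm; the calibration is good to about 2 mm. A picture is of the moment at which its call begins.
- env.job_done(): hands the job in; it is judged then, once.
Trained networks look in the newest picture that a camera, given by its name, has taken for a name from the list of things; names that differ only in an ending like _2 or _b are one class to them, and where a whole thing is asked for, a point or a joint stands for the part that bears it (a point fixed in the world has none). Each returns a list of dicts, best first, with "score" (0 to 1); they miss things now and then, are a little off and sometimes report something else, mostly with a low value. They report only what shows in the picture. A call takes as long as a camera call. They do not tell look-alikes from the thing itself.
- env.recognise(camera, thing): "location" ([column, row] in pixels, amid what is visible of it).
The state is a dict: "t": time; "joints": joint angles; "qvel": joint speeds; "tau": joint torques, N m; "eef_pos": TCP position; "tcp_rot": TCP orientation; "ft_force": force on the tool from outside, world axes, zero at the start; "moment": the same for the moment, N m; "opening": opening from 0.0 (shut) to 1.0 (fully open); "grip_force": force on a finger pad.
Only numpy, scipy, OpenCV 4.12 (cv2) and the standard library are available. Lean on these libraries where they do the work, as an engineer would, in place of code of your own. Each camera call takes 0.05 s, during which the arm holds its last target. There are 200 camera calls.

TASK

The upper sample tray is nested in the lower one: lift it out, turn it half a turn and set it gently back over the lower tray so that all four of its feet rest level on the ledges between the ribs, and let go. Then, without lifting or tipping it, slide the larger culture dish in front of the trays up the ramp into the space below the upper tray until the whole dish lies flat on the lower tray's floor. Leave the other things where they are.

Things in the scene. Friction and masses are not known exactly. Their poses are not given: they have to be found in the camera images.
- lower_tray: lower grey tray, fixed to the bench. Origin on the bench at the middle of its walled part; +x points from its open front (towards the robot) to its back, y to its left, z up. Side walls from x=-52 to 52, 34 high, y=+-40 at the floor, leaning out to +-54 at the top. Floor 3 thick, 80 wide, from x=-72 to 52; a lip 9 high closes the back. All in mm.
- ramp_top (a point): middle of the front edge of the lower tray's floor, at its x=-72 mm, z=3 mm; from here a ramp as wide as the floor leads down to the bench at x=-96 mm. Dish wholly on the floor: its centre at x of -44 mm or more. Stacked, the upper tray ends at x=-52 mm.
- ledge_place (a point): one of four places on the lower tray's ledges (level wall tops, z=34, y=54 to 66 each side) for the feet of a half-turned tray: x=-36 and +12, both sides; each 23 long between two ribs 3 high; this is the one at x=-36, y=+60. At x=+36 and -12 the ledges have notches 17 wide, into which feet sink when trays face the same way (nested). All in mm.
- upper_grip (a point): centre of the grip of the upper tray (loose, about 0.25 kg): a square post 18 x 18 mm in the tray's middle, sides along its x and y, clear to grasp from 12 mm below to 10 mm above this point, 46 mm above the tray's underside. At first nested, facing as the lower tray, point 57 mm above the bench. Rightly stacked: over the lower tray's origin at 76 mm, x axis opposite to the lower tray's.
- upper_front (a point): middle of the open (lipless) front edge of the upper tray's floor top, 52 mm along the tray's -x from the post. The tray is 104 mm long, 132 mm wide over its ledges, its walls 34 mm high (ribs to 37 mm); its outline is the lower tray's without ramp.
- upper_foot (a point): underside of one of the upper tray's four feet (in its frame x=+36, y=+54, z=4 mm); the others: x=+36, y=-54; x=-12, y=+-54. Each 12 mm long in x, out to y=+-62 mm. Nested, the feet stand in the lower tray's notches, 15 mm above the bench; stacked, on its ledges, 34 mm above the bench.
- dish_center (a point): centre of the larger culture dish (loose, 0.03 kg, pink inside), 55 mm in diameter, 13 mm high, standing on the bench in front of the trays; the point is half-way up, on its axis
- small_dish: a small round culture dish, 38 mm across and 10 mm high, beside the trays on their left; a bystander, to be left alone; origin at the middle of its underside
- cover_slips: a small flat carton, 50 x 52 x 18 mm, beside the trays on their right; a bystander, to be left alone; origin at the middle of its underside
- lab_timer: a white timer, 62 x 66 x 18 mm, flat on the bench to the right of the work; a bystander, to be left alone; origin at the middle of its underside
- marker: a marker pen, 131 mm long and 14 mm thick, lying on the bench to the left of the work; a bystander, to be left alone; origin at the middle of its underside
Mind the look-alikes: they are no part of the job. Leave any brown look-alike of the part that bears upper_grip alone.

How it is judged:
By the outcome, as a careful person would: the job done as asked, in the order asked, and still so for the second after the job is handed in, with the robot touching nothing.
It also fails if it takes over 62 s, if anything falls off the work surface, if the arm or the gripper's body presses on something with over 40 N, if the wrist force passes 120 N, or if a joint passes its speed limit or range.

## Working session

There is one attempt and no reset: what is moved stays moved. The work goes in short steps, Python scripts to look and compute and a tool call to move; the robot and the scene stay as the last step left them, time stands still between calls to the robot, and variables do not carry over. Pictures are saved under pics/ and viewed, at most 13 in all, crops included, and the job is handed in when it is done.

Besides the shell and the picture viewer there is one more tool, called after ">>>" by a JSON object that holds its "name" and its "arguments". jog_arm: Moves the arm, as the interface text tells. Its arguments: {"type":"object","properties":{"motion":{"type":"array"}},"required":["motion"]}

```bash
mkdir -p pics; cat > h.py <<'E'
import numpy as np, cv2
from cell import env
def px2w(c,u,v,z=None,depth=None):
    K=c["camera_matrix"]; M=np.linalg.inv(c["world_to_cam"])
    d=np.array([(u-K[0,2])/K[0,0],-(v-K[1,2])/K[1,1],-1.])
    o=M[:3,3]; r=M[:3,:3]@d
    s=depth if z is None else (z-o[2])/r[2]
    return o+s*r
def w2px(c,p):
    q=c["world_to_cam"]@np.append(p,1); q=q[:3]*[1,-1,-1]
    k=c["camera_matrix"]@q; return k[:2]/k[2]
def cloud(c):
    v,u=np.mgrid[0:420,0:560]; K=c["camera_matrix"]; D=c["z_map"]
    P=np.stack([(u-K[0,2])/K[0,0]*D,-(v-K[1,2])/K[1,1]*D,-D],-1)
    M=np.linalg.inv(c["world_to_cam"]); W=P@M[:3,:3].T+M[:3,3]; W[D==0]=np.nan
    return W
def save(c,n): cv2.imwrite("pics/"+n+".png",c["color"][:,:,::-1])
E
python3 - <<'E'
from h import *
np.set_printoptions(precision=1,suppress=True)
s=env.state(); print(s)
for cam in("top","scene"):
    c=env.read_camera(cam); save(c,cam+"0"); W=cloud(c)
    print(cam,np.linalg.inv(c["world_to_cam"])[:3,3])
    for t in["lower_tray","ramp_top","ledge_place","upper_grip","upper_front","upper_foot","dish_center","small_dish","cover_slips","lab_timer","marker"]:
        for r in env.recognise(cam,t)[:4]:
            u,v=r["location"]; print(t,round(r["score"],2),np.array([u,v]),W[int(v),int(u)])
E
cd pics; python3 -c "
import cv2,numpy as np
cv2.imwrite('both.png',cv2.resize(cv2.vconcat([cv2.imread('top0.png'),cv2.imread('scene0.png')]),(400,600)))"
```

```text
{'t': 0.0, 'joints': array([-1.3,  0.5,  1.6,  0. ,  1.1, -0.1]), 'qvel': array([-0., -0.,  0., -0., -0., -0.]), 'tau': array([ -0. , -61.3, -25.8,   0.1,   0. ,  -0. ]), 'eef_pos': array([ 236.3, -578.4,  291.6]), 'tcp_rot': array([-3.1, -0. ,  0.4]), 'ft_force': array([ 0.2,  0.2, -0.1]), 'moment': array([ 0., -0.,  0.]), 'grip_force': 0.0, 'opening': 1.0031666025442583}
top [ 347.9  196.1 1380.1]
lower_tray 0.59 [234.9 262.8] [510.  321.7   7.5]
ramp_top 0.86 [233.6 258.5] [521.7 325.2   7.7]
ledge_place 0.61 [232.6 262.7] [510.7 328.2   0.5]
upper_grip 0.83 [227.9 241. ] [568.8 343.4  26.3]
upper_grip 0.83 [372.2 155.4] [842.2 -82.8  39.2]
upper_front 0.82 [230.9 238.4] [572.3 331.6  59.7]
upper_front 0.75 [371.6 152.5] [844.  -75.7  59.8]
upper_foot 0.77 [227.5 236. ] [577.3 340.1  62.6]
upper_foot 0.6 [372.5 152.2] [843.6 -78.4  61.1]
dish_center 0.54 [251.  282.4] [453.6 269.8  -0.6]
small_dish 0.68 [274.8 233. ] [596.7 206.5  25.3]
small_dish 0.56 [189.5 245.5] [556.  456.4  11.7]
cover_slips 0.63 [270.9 232.6] [601.1 218.5  15.6]
lab_timer 0.78 [340.7 293.3] [428.3  10.6  12.1]
marker 0.58 [169.  261.7] [507.  511.5  12.4]
scene [ 52.3 788.5 822.1]
lower_tray 0.57 [270.9 284.5] [518.3 320.3   3.8]
ramp_top 0.8 [272.2 284.2] [515.3 317.    3.6]
ledge_place 0.61 [274.4 286.1] [508.6 317.2   2.7]
upper_grip 0.72 [288.9 149.6] [846.4 -76.7  19.6]
upper_grip 0.64 [245.8 267.4] [574.8 344.2  33.9]
upper_front 0.97 [288.  146.6] [848.5 -78.4  28.7]
upper_front 0.92 [249.4 265.1] [570.2 336.1  38.1]
upper_foot 0.91 [285.6 147.8] [879.7 -98.6   0.3]
upper_foot 0.68 [250.7 266.6] [572.5 331.3  29. ]
dish_center 0.92 [312.2 286.5] [449.  255.6   3. ]
small_dish 0.76 [213.9 306.4] [554.8 454.6  12.7]
cover_slips 0.62 [311.3 285.2] [451.9 255.9   4.2]
lab_timer 0.58 [386.9 233.9] [426.8   4.5  14.9]
marker 0.91 [205.2 335.9] [509.5 511.8  14.8]
marker 0.47 [388.1 230.6] [428.   -4.8  18.3]
```

View pics/top0.png

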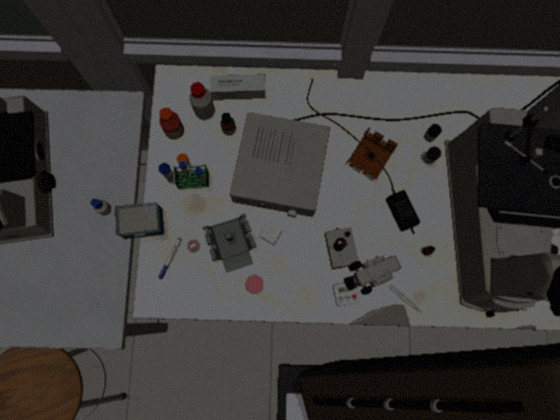

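View pics/scene0.png

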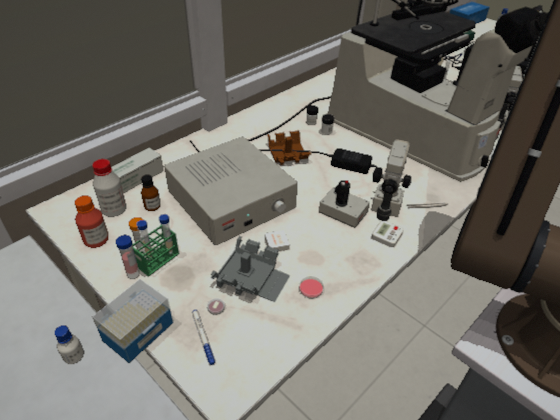

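The top view shows the grey trays at (231,240), with the ramp towards (240,265). The pink dish is at (254,284), the brown look-alike at (371,154) and a tall grey box behind the trays.

```bash
python3 - <<'E'
from h import *
np.set_printoptions(precision=1,suppress=True,linewidth=200)
c=env.read_camera("top"); W=cloud(c).reshape(-1,3); W=W[np.isfinite(W[:,2])]
print("rows x from 350 step50, cols y from -650 step 50: max z")
for x in range(200,950,50):
    print(x,[int(np.max(np.r_[0,W[(abs(W[:,0]-x-25)<25)&(abs(W[:,1]-y-25)<25)][:,2]])) for y in range(-650,600,50)])
C=c["color"].astype(int)
W=cloud(c); m=(W[...,2]>34)&(W[...,2]<100)&(abs(W[...,0]-580)<75)&(abs(W[...,1]-335)<90)
p=W[m]; print(len(p),cv2.minAreaRect(p[:,:2].astype(np.float32)), p[p[:,2]>60].mean(0))
print(np.linalg.inv(env.read_camera("wrist")["world_to_cam"]))
print(env.state()["tcp_rot"])
E
```

```text
rows x from 350 step50, cols y from -650 step 50: max z
200 [0, 0, 0, 0, 0, 0, 0, 0, 0, 755, 732, 674, 581, 487, 384, 288, 0, 0, 0, 0, 0, 0, 0, 0, 0]
250 [0, 0, 0, 0, 0, 0, 0, 0, 0, 766, 753, 662, 569, 478, 218, 0, 0, 0, 0, 0, 0, 0, 0, 0, 0]
300 [4, 5, 8, 7, 6, 7, 7, 6, 703, 765, 751, 6, 7, 8, 8, 6, 4, 6, 3, 6, 6, 7, 5, 5, 6]
350 [6, 9, 7, 152, 154, 446, 9, 9, 9, 10, 10, 6, 18, 19, 8, 8, 7, 7, 8, 9, 9, 6, 10, 8, 7]
400 [0, 6, 4, 179, 249, 446, 215, 10, 9, 11, 10, 195, 214, 181, 7, 7, 8, 17, 15, 7, 7, 9, 8, 7, 8]
450 [0, 0, 0, 0, 395, 437, 205, 8, 6, 7, 212, 217, 217, 180, 8, 7, 9, 14, 19, 10, 7, 6, 8, 19, 7]
500 [0, 117, 185, 193, 384, 384, 186, 36, 56, 7, 209, 215, 168, 111, 10, 9, 8, 7, 48, 22, 50, 16, 15, 17, 7]
550 [9, 118, 188, 331, 349, 339, 325, 58, 79, 9, 8, 7, 65, 115, 43, 8, 21, 26, 51, 69, 50, 49, 16, 90, 91]
600 [8, 0, 183, 340, 351, 351, 354, 353, 39, 40, 6, 7, 45, 45, 57, 61, 72, 24, 51, 51, 37, 48, 8, 90, 94]
650 [0, 0, 0, 345, 425, 426, 433, 351, 42, 41, 40, 8, 8, 7, 102, 105, 104, 104, 105, 105, 9, 7, 6, 89, 91]
700 [0, 0, 0, 354, 366, 439, 446, 472, 9, 39, 39, 7, 8, 8, 105, 105, 105, 107, 106, 104, 7, 126, 74, 116, 8]
750 [0, 0, 0, 351, 374, 451, 500, 351, 9, 8, 28, 40, 40, 7, 106, 104, 107, 106, 105, 102, 6, 124, 129, 119, 8]
800 [0, 0, 0, 363, 442, 350, 350, 351, 59, 9, 16, 61, 41, 6, 104, 104, 107, 105, 105, 104, 7, 8, 116, 7, 8]
850 [0, 0, 0, 0, 443, 300, 300, 62, 59, 39, 42, 58, 14, 10, 105, 105, 105, 105, 105, 104, 9, 8, 6, 129, 79]
900 [0, 0, 0, 376, 0, 5, 23, 62, 60, 9, 39, 39, 11, 9, 103, 106, 107, 103, 105, 99, 103, 8, 78, 133, 91]
359 ((578.7821044921875, 338.5594177246094), (104.45391082763672, 131.75814819335938), 20.225191116333008) [578.7 338.   65.8]
[[   0.4    0.9    0.3  315.3]
 [  -0.9    0.4    0.1 -546.6]
 [  -0.    -0.3    1.   385. ]
 [   0.     0.     0.     1. ]]
[3.1 0.  0.4]
```

>>> {"name": "jog_arm", "arguments": {"motion": [[0,0,0,0,0,-55,40],[0,0,0,0,0,-55,40],[0,0,0,0,0,-55,40],[0,0,0,0,0,-55,40],[0,0,0,0,0,-50,40],[0,0,0,45,-27,0,40],[0,0,0,45,-27,0,40],[0,0,0,45,-27,0,40],[0,0,0,45,-27,0,40],[0,0,0,45,-27,0,40]]}}

```text
t: 2.55
eef_pos: [394.3, -367.0, 562.4]
tcp_rot: [3.141, -0.0, 0.388]
ft_force: [-0.1, -0.4, -0.3]
opening: 0.425
grip_force: 0.0
```

>>> {"name": "jog_arm", "arguments": {"motion": [[0,0,0,45,-27,0,40],[0,0,0,45,-27,0,40],[0,0,0,45,-27,0,40],[0,0,0,45,-27,0,40],[0,0,0,26,-48,0,40],[0,0,0,26,-48,0,40],[0,0,0,26,-48,0,40],[0,0,0,26,-48,0,40],[0,0,0,26,-48,0,40],[0,0,0,26,-48,0,40]]}}

```text
t: 3.8
eef_pos: [554.7, 126.9, 562.3]
tcp_rot: [3.141, -0.0, 0.388]
ft_force: [0.0, 0.1, -0.5]
opening: 0.421
grip_force: 0.0
```

>>> {"name": "jog_arm", "arguments": {"motion": [[0,0,2,25,-46,0,40],[0,0,0,25,-46,0,40],[0,0,0,25,-46,30,40],[0,0,0,20,-46,50,40],[0,0,0,0,0,50,40],[0,0,0,0,0,50,40],[0,0,0,0,0,50,40]]}}

```text
t: 4.68
eef_pos: [578.0, 325.1, 336.5]
tcp_rot: [3.142, -0.0, 0.353]
ft_force: [0.6, 0.4, -0.4]
opening: 0.419
grip_force: 0.0
```

```bash
python3 - <<'E'
from h import *
np.set_printoptions(precision=1,suppress=True,linewidth=200)
s=env.state();print(s["eef_pos"],s["tcp_rot"],s["joints"])
c=env.read_camera("wrist"); save(c,"w1"); W=cloud(c)
for t in["ramp_top","ledge_place","upper_grip","upper_front","upper_foot","dish_center"]:
    for r in env.recognise("wrist",t)[:4]:
        u,v=r["location"]; print(t,round(r["score"],2),np.array([u,v]),W[int(v),int(u)])
m=(W[...,2]>37)&(W[...,2]<90)&(np.hypot(W[...,0]-579,W[...,1]-338)<100)&(W[...,0]<640)
p=W[m]; print(len(p),cv2.minAreaRect(p[:,:2].astype(np.float32)))
q=p[p[:,2]>58]; print("post",len(q),cv2.minAreaRect(q[:,:2].astype(np.float32)),q.mean(0), q[:,2].max())
E
```

```text
[578.  325.1 336.5] [ 3.1 -0.   0.4] [ 0.4  0.5  1.4 -0.   1.2  1.6]
ramp_top 0.69 [274.7 219. ] [513.8 316.    2.9]
ledge_place 0.57 [280.2 215.9] [523.2 309.7   3.5]
upper_grip 0.88 [271.7 173.9] [590.6 345.5  65.9]
upper_grip 0.44 [273.9 218.5] [515.1 318.    3.8]
upper_front 0.84 [275.5 171.7] [591.5 341.1  47.7]
upper_foot 0.95 [276.4 171.5] [592.2 339.9  49. ]
dish_center 0.87 [293.2 267.3] [448.3 260.2   4.3]
dish_center 0.67 [447.1 333.6] [429.6 -20.9  18.8]
dish_center 0.6 [274.2 217.9] [516.8 317.1   2.9]
1483 ((582.6693115234375, 339.6217346191406), (102.70011901855469, 131.91136169433594), 19.874021530151367)
post 208 ((583.3128051757812, 339.6700744628906), (17.786571502685547, 16.517154693603516), 20.74622917175293) [583.6 339.7  66.7] 68.74567186869768
```

View pics/w1.png

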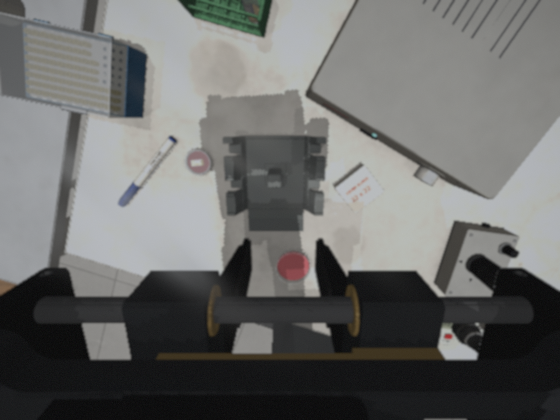

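The wrist view shows the trays centred at about (274,178) with the ramp end at (274,225). The pink dish is at (293,267) and the box is at upper right.

>>> {"name": "jog_arm", "arguments": {"motion": [[0,0,0.2,10,-12,0,40],[0,0,0,0,0,50,40],[0,0,0,0,0,40,40],[0,0,0,0,0,0,40]]}}

```text
t: 5.52
eef_pos: [583.2, 340.1, 246.1]
tcp_rot: [3.141, 0.004, 0.35]
ft_force: [-1.0, -0.2, 0.9]
opening: 0.418
grip_force: 0.0
```

```bash
cat >> h.py <<'E'
def tray(W,z0,z1,c0,rad=95):
    m=(W[...,2]>z0)&(W[...,2]<z1)&(np.hypot(W[...,0]-c0[0],W[...,1]-c0[1])<rad); return W[m]
E
python3 - <<'E'
from h import *
np.set_printoptions(precision=1,suppress=True,linewidth=200)
s=env.state();print(s["eef_pos"],s["tcp_rot"])
c=env.read_camera("wrist"); save(c,"w2"); W=cloud(c)
p=tray(W,38,80,(583,340)); p=p[p[:,0]<645]; print(len(p),cv2.minAreaRect(p[:,:2].astype(np.float32)))
q=tray(W,62,75,(583,340),20); print("post",len(q),cv2.minAreaRect(q[:,:2].astype(np.float32)),q[:,2].max())
E
```

```text
[583.2 340.1 246.1] [3.1 0.  0.3]
2377 ((582.7645874023438, 339.51568603515625), (103.94692993164062, 131.8892364501953), 20.21160888671875)
post 323 ((583.3912353515625, 339.54498291015625), (17.569353103637695, 16.53522491455078), 19.689138412475586) 68.647721475771
```

View pics/w2.png

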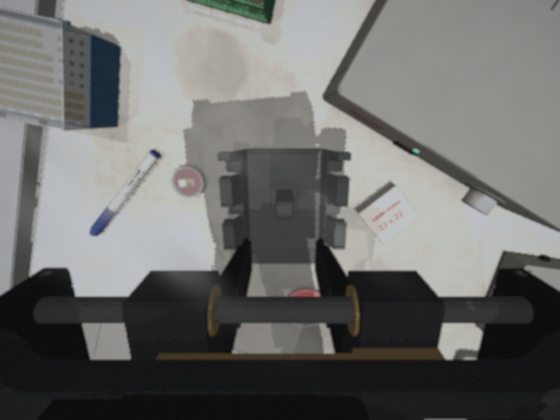

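The tray centre is (583,339.5) and its yaw is 20.2°, so the tool is aligned. Descending to grasp.

>>> {"name": "jog_arm", "arguments": {"motion": [[0,0,0,0,0.5,40,40],[0,0,0,0,0,40,40],[0,0,0,0,0,30,40],[0,0,0,0,0,19,40],[0,0,0,0,0,0,40],[0,0,0,0,0,0,10],[0,0,0,0,0,0,10],[0,0,0,0,0,0,10],[0,0,0,0,0,0,10],[0,0,0,0,0,0,10]]}}

```text
t: 6.82
eef_pos: [584.0, 339.3, 120.0]
tcp_rot: [-3.142, -0.001, 0.349]
ft_force: [-1.1, -1.6, 5.9]
opening: 0.185
grip_force: 30.0
```

>>> {"name": "jog_arm", "arguments": {"motion": [[0,0,0,0,0,-5,10],[0,0,0,0,0,-10,10],[0,0,0,0,0,-20,10],[0,0,0,0,0,-30,10],[0,0,0,0,0,-30,10],[0,0,0,0,0,-30,10],[0,0,0,0,0,0,10]]}}

```text
t: 7.7
eef_pos: [584.2, 339.5, 247.5]
tcp_rot: [-3.141, -0.005, 0.349]
ft_force: [-0.7, -0.3, -2.4]
opening: 0.184
grip_force: 30.0
```

```bash
python3 - <<'E'
from h import *
np.set_printoptions(precision=3,suppress=True,linewidth=200)
s=env.state();print(s["eef_pos"],s["tcp_rot"],s["joints"],s["ft_force"],s["opening"])
c=env.read_camera("wrist"); save(c,"w3"); W=cloud(c)
a=s["eef_pos"]
p=tray(W,a[2]-120+38,a[2]-60,(583,340));print(len(p),np.percentile(p[:,2],[5,50,95])); print(cv2.minAreaRect(p[:,:2].astype(np.float32)))
p=tray(W,25,45,(583,340)); print(len(p),cv2.minAreaRect(p[:,:2].astype(np.float32)))
E
```

```text
[584.248 339.467 247.469] [-3.141 -0.005  0.349] [ 0.429  0.604  1.475 -0.     1.057  1.65 ] [-0.708 -0.333 -2.373] 0.1838307359743785
4177 [166.784 172.575 183.062]
((606.0615234375, 347.883056640625), (56.074493408203125, 132.36343383789062), 20.093109130859375)
241 ((627.99267578125, 355.9497375488281), (7.79529333114624, 131.05101013183594), 20.244117736816406)
```

View pics/w3.png

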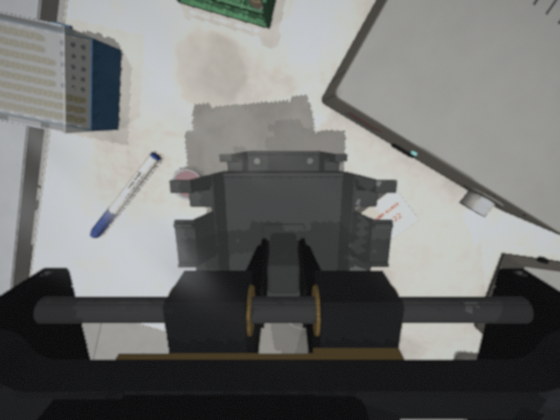

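The tray is lifted cleanly and centred in the grip. Turning it half a turn now.

>>> {"name": "jog_arm", "arguments": {"motion": [[0,0,-5,0,0,0,10],[0,0,-10,0,0,0,10],[0,0,-10,0,0,0,10],[0,0,-10,0,0,0,10],[0,0,-10,0,0,0,10],[0,0,-10,0,0,0,10],[0,0,-10,0,0,0,10],[0,0,-10,0,0,0,10],[0,0,-10,0,0,0,10],[0,0,-10,0,0,0,10]]}}

```text
t: 9.0
eef_pos: [583.3, 339.0, 242.5]
tcp_rot: [-3.139, 0.0, 2.013]
ft_force: [-0.1, -0.2, -2.1]
opening: 0.185
grip_force: 30.0
```

>>> {"name": "jog_arm", "arguments": {"motion": [[0,0,-10,0,0,0,10],[0,0,-10,0,0,0,10],[0,0,-10,0,0,0,10],[0,0,-10,0,0,0,10],[0,0,-10,0,0,0,10],[0,0,-10,0,0,0,10],[0,0,-10,0,0,0,10],[0,0,-10,0,0,0,10],[0,0,-5,0,0,0,10],[0,0,0,0,0,0,10]]}}

```text
t: 10.25
eef_pos: [583.4, 339.0, 242.8]
tcp_rot: [-3.141, -0.002, -2.793]
ft_force: [-0.1, 0.3, -2.2]
opening: 0.183
grip_force: 30.0
```

```bash
python3 - <<'E'
from h import *
np.set_printoptions(precision=3,suppress=True,linewidth=200)
s=env.state();print(s["eef_pos"],s["tcp_rot"],s["joints"],s["ft_force"],s["opening"])
c=env.read_camera("wrist"); save(c,"w4"); W=cloud(c)
a=s["eef_pos"]; R=np.array([[np.cos(.351),np.sin(.351)],[-np.sin(.351),np.cos(.351)]])
p=tray(W,160,a[2]-60,(583,340)); q=(p[:,:2]-a[:2])@R.T; print(len(p),cv2.minAreaRect(p[:,:2].astype(np.float32)),q.min(0),q.max(0))
W=W[(W[...,2]>-5)&(W[...,2]<30)&(np.hypot(W[...,0]-450,W[...,1]-262)<40)]
C=None
E
```

```text
[583.404 339.02  242.808] [-3.141 -0.002 -2.793] [ 0.429  0.61   1.478 -0.     1.056 -1.491] [-0.079  0.297 -2.201] 0.18319117916405747
4274 ((565.5449829101562, 332.0982666015625), (56.04545593261719, 132.41348266601562), 20.034345626831055) [-47.208 -66.579] [ 8.943 65.88 ]
```

View pics/w4.png

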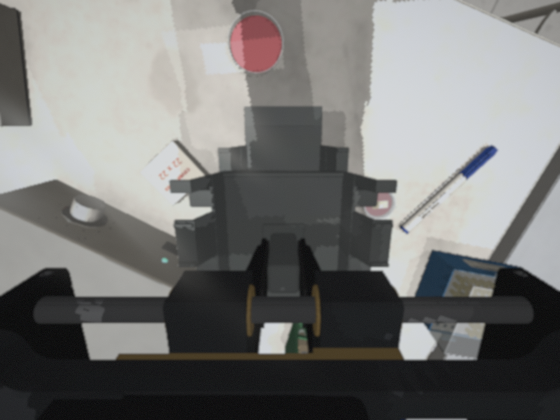

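```bash
python3 - <<'E'
from h import *
np.set_printoptions(precision=3,suppress=True,linewidth=200)
for k in range(2):
    s=env.state();a=s["eef_pos"];print(a,s["tcp_rot"])
    c=env.read_camera("wrist"); W=cloud(c); np.save("w5.npy",W)
th=.351
Q=(W[...,:2]-[583.2,339.2])@np.array([[np.cos(th),-np.sin(th)],[np.sin(th),np.cos(th)]])
Z=W[...,2]; X=Q[...,0];Y=Q[...,1]
def fit(m,n):
    A=np.c_[X[m],Y[m],np.ones(m.sum())]; k=np.linalg.lstsq(A,Z[m],rcond=None)[0]; r=abs(Z[m]-A@k); g=r<2
    k=np.linalg.lstsq(A[g],Z[m][g],rcond=None)[0]; print(n,m.sum(),k)
fit((abs(Y)<35)&(X>-48)&(X<-20)&(Z>125)&(Z<145),"upper floor")
fit((abs(Y)>57)&(abs(Y)<65)&(X>-50)&(X<0)&(Z>155),"upper ledge")
fit((abs(Y)<35)&(X>-70)&(X<-55)&(Z<20),"lower floor")
for n,m in(("upper",(Z>158)&(abs(Y)<70)&(abs(X)<60)&(Z<180)),("lower",(Z>31)&(Z<40)&(abs(Y)<70)&(abs(X)<60))):
    print(n,m.sum(),np.nanpercentile(X[m],[0.2,1,99]),np.percentile(Y[m],[.3,1,99,99.7]))
for lo in range(124,184,4):
    m=(Z>lo)&(Z<lo+4)&(abs(Y)<70)&(abs(X)<65)
    if m.sum()>20: print(lo,m.sum(),X[m].min(),np.median(X[m]))
E
```

```text
[583.464 339.066 243.033] [-3.141 -0.002 -2.794]
[583.536 339.118 243.275] [-3.141 -0.001 -2.794]
upper floor 3905 [ -0.042   0.    136.175]
upper ledge 7593 [ -0.062  -0.013 258.797]
lower floor 917 [ 0.002 -0.001  3.249]
upper 4514 [-46.696 -46.467   7.486] [-66.352 -65.937  64.807  65.162]
lower 652 [-53.308 -53.239 -29.503] [-66.448 -66.129  64.974  65.252]
132 206 -46.761713679316294 -30.058218370415073
136 8503 -46.84583764535689 -17.8493891852808
140 1777 -46.849363929741735 -15.785873403380071
144 965 -46.9914458168638 -17.815781135977723
148 1889 -46.889919971499744 -24.91370819078052
152 569 -46.97307748138444 -10.536953037517037
156 579 -46.99225403489139 -9.776256734276357
160 653 -46.97520056114309 -10.252758465038404
164 1284 -46.88724443363833 -11.708635349003968
168 1967 -46.80367598603875 -10.16616691800608
172 155 -21.384824949654494 -3.738134472338436
176 157 -10.384068715138678 -3.8980666999710047
180 191 -10.547970055069179 -3.8312036610810205
```

```bash
python3 - <<'E'
from h import *
np.set_printoptions(precision=3,suppress=True,linewidth=200)
s=env.state();print(s["eef_pos"],s["tcp_rot"]); W=np.load("w5.npy")
th=.351
Q=(W[...,:2]-[583.2,339.2])@np.array([[np.cos(th),-np.sin(th)],[np.sin(th),np.cos(th)]])
Z=W[...,2]; X=Q[...,0];Y=Q[...,1]
for x in range(-56,16,3):
    f=(abs(X-x)<1.5)&(abs(Y)<30)&(abs(Y)>14)&(Z>125)&(Z<150); l=(abs(X-x)<1.5)&(abs(Y)<65)&(abs(Y)>57)&(Z>150)&(Z<185)
    lo=(abs(X-x)<1.5)&(abs(Y)<65)&(abs(Y)>57)&(Z>20)&(Z<45); pz=(abs(X-x)<1.5)&(abs(Y)<7)&(Z>150)&(Z<200)
    print(x,*[(k.sum(),round(float(np.median(Z[k])),1)) if k.sum() else None for k in(f,l,lo,pz)])
E
```

```text
[583.569 339.132 243.465] [-3.141 -0.001 -2.794]
-56 None None None None
-53 None None (np.int64(38), 34.2) None
-50 None None (np.int64(43), 36.9) None
-47 (np.int64(172), 142.1) (np.int64(73), 168.1) (np.int64(48), 34.2) None
-44 (np.int64(139), 143.3) (np.int64(139), 168.3) (np.int64(46), 34.0) None
-41 (np.int64(196), 137.4) (np.int64(132), 168.3) (np.int64(47), 34.0) None
-38 (np.int64(212), 137.4) (np.int64(24), 168.1) (np.int64(45), 34.1) None
-35 (np.int64(196), 137.4) None (np.int64(47), 33.9) None
-32 (np.int64(190), 137.3) (np.int64(5), 150.3) (np.int64(47), 34.1) None
-29 (np.int64(199), 137.3) (np.int64(5), 150.1) (np.int64(20), 34.2) None
-26 (np.int64(191), 137.4) (np.int64(1), 150.0) None None
-23 (np.int64(184), 137.3) (np.int64(64), 167.6) None None
-20 (np.int64(191), 137.2) (np.int64(162), 170.7) None None
-17 (np.int64(184), 137.3) (np.int64(81), 168.5) None None
-14 (np.int64(178), 137.5) (np.int64(125), 168.4) None None
-11 (np.int64(176), 137.4) (np.int64(115), 168.5) None None
-8 (np.int64(170), 137.4) (np.int64(112), 168.5) None None
-5 (np.int64(178), 137.4) (np.int64(116), 168.3) None (np.int64(353), 171.3)
-2 (np.int64(171), 137.4) (np.int64(114), 168.5) None (np.int64(434), 183.5)
1 (np.int64(153), 137.4) (np.int64(112), 168.3) None (np.int64(122), 190.3)
4 (np.int64(145), 137.2) (np.int64(152), 168.6) None (np.int64(127), 190.3)
7 (np.int64(128), 137.3) (np.int64(78), 171.3) None (np.int64(118), 190.2)
10 (np.int64(105), 137.4) None None (np.int64(116), 190.2)
13 (np.int64(82), 137.3) None None (np.int64(76), 190.0)
```

>>> {"name": "jog_arm", "arguments": {"motion": [[0,0,0,3,0,0,10],[0,0,0,3,0,10,10],[0,0,0,0,0,25,10],[0,0,0,0,0,25,10],[0,0,0,0,0,20,10],[0,0,0,0,0,0,10]]}}

```text
t: 11.15
eef_pos: [577.3, 336.8, 162.2]
tcp_rot: [-3.141, -0.003, -2.792]
ft_force: [0.2, -0.1, -1.4]
opening: 0.186
grip_force: 30.0
```

```bash
cat > m.py <<'E'
from h import *
import sys
np.set_printoptions(precision=2,suppress=True,linewidth=200)
s=env.state();a=s["eef_pos"];print(a,s["tcp_rot"],s["ft_force"],s["opening"])
c=env.read_camera("wrist"); save(c,sys.argv[1]); W=cloud(c); np.save("w.npy",W)
th=.351
Q=(W[...,:2]-[583.2,339.2])@np.array([[np.cos(th),-np.sin(th)],[np.sin(th),np.cos(th)]])
Z=W[...,2]; X=Q[...,0];Y=Q[...,1]
f=(abs(X+25)<10)&(abs(Y)<30)&(abs(Y)>14)&(Z>15)
fz=np.median(Z[f]); print("upper floor z",fz)
u=(Z>fz+18)&(Z<fz+40)&(abs(Y)<70)&(X<-15)&(X>-70); l=(Z>20)&(Z<37.5)&(abs(Y)<70)&(abs(Y)>50)&(X<-20)&(X>-70)&(Z<fz-10)
for n,m in(("upper",u),("lower",l)):
    if m.sum(): print(n,m.sum(),[np.percentile(X[m&k],1) for k in(Y>52,Y<-52) if (m&k).sum()>5],np.percentile(Y[m],[.5,99.5]))
p=(abs(Y)<6)&(Z>fz+10)&(abs(X)<20); print("post front x",np.percentile(X[p],[1,5,20]))
E
python3 m.py w6
```

```text
[577.35 336.8  162.19] [-3.14 -0.   -2.79] [ 0.21 -0.12 -1.45] 0.18580640525769196
upper floor z 198.06613974024094
lower 364 [np.float64(-53.10249787071984), np.float64(-53.136938007348945)] [-66.08  65.07]Traceback (most recent call last):
  File "m.py", line 14, in <module>
    p=(abs(Y)<6)&(Z>fz+10)&(abs(X)<20); print("post front x",np.percentile(X[p],[1,5,20]))
                                                             ~~~~~~~~~~~~~^^^^^^^^^^^^^^^
    return _quantile_unchecked(
        a, q, axis, out, overwrite_input, method, keepdims, weights)
    return _ureduce(a,
                    func=_quantile_ureduce_func,
    ...<5 lines>...
                    overwrite_input=overwrite_input,
                    method=method)
    r = func(a, **kwargs)
    result = _quantile(arr,
                       quantiles=q,
    ...<2 lines>...
                       out=out,
                       weights=wgt)
    slices_having_nans = np.isnan(arr[-1, ...])
                                  ~~~^^^^^^^^^
IndexError: index -1 is out of bounds for axis 0 with size 0
```

Gripper points got into the mask; limiting the floor estimate to heights just below the TCP.

```bash
sed -i 's/(Z>15)$/(Z>15)\&(abs(Z-(a[2]-106))<8)/; s/&(abs(X)<20); print/\&(Z<a[2]-45)\&(abs(X)<20); print/' m.py; python3 m.py w7
python3 - <<'E'
import cv2;cv2.imwrite('pics/w7c.png',cv2.imread('pics/w7.png')[60:330,130:440])
E
```

```text
[577.83 337.03 163.49] [-3.14 -0.   -2.79] [ 0.23 -0.62 -2.21] 0.1849107711071905
upper floor z 57.583800451014895
upper 2557 [np.float64(-52.674410050431945), np.float64(-52.75406971779324)] [-66.14  64.99]
lower 433 [np.float64(-53.17949712733588), np.float64(-53.0939683613549)] [-66.47  65.04]
post front x [-10.13  -9.96  -9.69]
```

View pics/w7c.png

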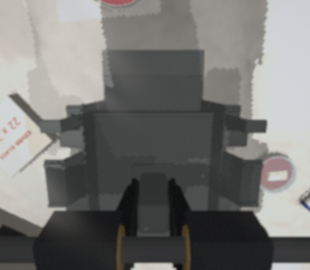

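The crop shows the turned tray directly over the lower one, with back edges within 0.5 mm. Lowering gently.

>>> {"name": "jog_arm", "arguments": {"motion": [[0,0,0,0,0,8,10],[0,0,0,0,0,8,10],[0,0,0,0,0,4,10],[0,0,0,0,0,1,10],[0,0,0,0,0,1,10],[0,0,0,0,0,0,10],[0,0,0,0,0,0,10]]}}

```text
t: 12.12
eef_pos: [578.1, 337.2, 142.2]
tcp_rot: [-3.142, 0.0, -2.792]
ft_force: [-0.1, -1.4, -1.5]
opening: 0.188
grip_force: 30.0
```

```bash
python3 m.py w8
```

```text
[578.13 337.19 142.24] [-3.14  0.   -2.79] [-0.06 -1.37 -1.49] 0.18786400268667997
upper floor z 36.25414956420845
upper 2521 [np.float64(-52.234504058474954), np.float64(-52.30376718416134)] [-66.11  65.17]
lower 21 [] [-53.23  50.91]
post front x [-9.79 -9.49 -9.2 ]
```

>>> {"name": "jog_arm", "arguments": {"motion": [[0,0,0,0.5,0,1,10],[0,0,0,0,0,1,10],[0,0,0,0,0,0.7,10],[0,0,0,0,0,0.5,10],[0,0,0,0,0,0,10]]}}

```text
t: 12.8
eef_pos: [577.6, 336.9, 139.0]
tcp_rot: [-3.141, 0.0, -2.792]
ft_force: [-0.1, 0.4, 0.2]
opening: 0.188
grip_force: 30.0
```

```bash
python3 m.py w9
```

```text
[577.64 336.95 139.03] [-3.14  0.   -2.79] [-0.14  0.39  0.17] 0.187553428711154
upper floor z 33.11945086316693
upper 2589 [np.float64(-52.84004400177402), np.float64(-52.87325023259157)] [-66.16  65.09]
post front x [-10.27 -10.1   -9.82]
```

Weight is now on the ledges and the floor is at 33.1 mm. Releasing and retracting.

>>> {"name": "jog_arm", "arguments": {"motion": [[0,0,0,0,0,0,22],[0,0,0,0,0,0,30],[0,0,0,0,0,0,40],[0,0,0,0,0,0,40],[0,0,0,0,0,-20,40],[0,0,0,0,0,-40,40],[0,0,0,0,0,-50,40],[0,0,0,40,0,-20,40],[0,0,0,0,0,0,40]]}}

```text
t: 13.98
eef_pos: [538.8, 323.1, 272.6]
tcp_rot: [3.141, 0.004, -2.792]
ft_force: [0.2, 0.1, 0.3]
opening: 0.421
grip_force: 0.0
```

```bash
python3 - <<'E'
from h import *
np.set_printoptions(precision=2,suppress=True,linewidth=200)
s=env.state();a=s["eef_pos"];print(a,s["tcp_rot"],s["ft_force"])
c=env.read_camera("wrist"); save(c,"w10"); W=cloud(c)
print(env.recognise("wrist","dish_center"))
th=.351; R=np.array([[np.cos(th),-np.sin(th)],[np.sin(th),np.cos(th)]])
Q=(W[...,:2]-[582.2,338.8])@R   # lower-tray frame
Z=W[...,2]; X=Q[...,0];Y=Q[...,1]
for x in range(-54,22,4):
    r=[]
    for k in((abs(Y)<30)&(abs(Y)>14)&(Z<50)&(Z>10),(Y<65)&(Y>57)&(Z<80),(Y>-65)&(Y<-57)&(Z<80)):
        k&=abs(X-x)<2; r.append(round(float(np.median(Z[k])),1) if k.sum()>3 else None)
    print(x,r)
C=c["color"].astype(int); red=(C[...,0]-C[...,1]>50)&(X<-90)&(abs(Y)<70)
n,lab,st,cen=cv2.connectedComponentsWithStats(red.astype(np.uint8))
i=1+np.argmax(st[1:,4]); m=lab==i; print("dish",st[i],np.median(W[m],0),"tray frame",[np.percentile(v[m],[1,99]) for v in(X,Y)])
mm=(Z>8)&(Z<20)&(X<-100)&(X>-190)&(abs(Y+20)<45); print("rim",mm.sum(),[np.percentile(v[mm],[1,99]) for v in(X,Y)])
E
```

```text
[538.81 323.05 272.59] [ 3.14  0.   -2.79] [0.17 0.1  0.3 ]
[{'location': [257.0, 93.2], 'score': 0.83}, {'location': [281.5, 221.3], 'score': 0.43}, {'location': [367.9, 230.0], 'score': 0.15}]
-54 [37.4, 0.9, 0.2]
-50 [38.3, 37.1, 37.5]
-46 [33.2, 34.7, 49.1]
-42 [32.9, None, None]
-38 [33.1, 45.0, 45.2]
-34 [33.0, 44.5, 45.1]
-30 [33.1, 42.9, 44.2]
-26 [32.8, 63.7, 63.4]
-22 [33.1, 63.2, 63.5]
-18 [33.0, 64.2, 64.1]
-14 [33.2, 63.9, 63.9]
-10 [33.2, 64.2, 64.1]
-6 [33.2, 63.9, 64.0]
-2 [33.2, 64.4, 64.4]
2 [33.2, 66.7, 66.7]
6 [33.2, None, None]
10 [33.2, None, 45.8]
14 [33.0, 45.1, 45.1]
18 [33.1, 35.3, 44.6]
dish [ 238   73   42   44 1280] [447.82 258.61   3.67] tray frame [array([-172.67, -129.97]), array([-50.11,  -5.39])]
rim 236 [array([-177.62, -124.46]), array([-54.37,  -0.78])]
```

View pics/w10.png

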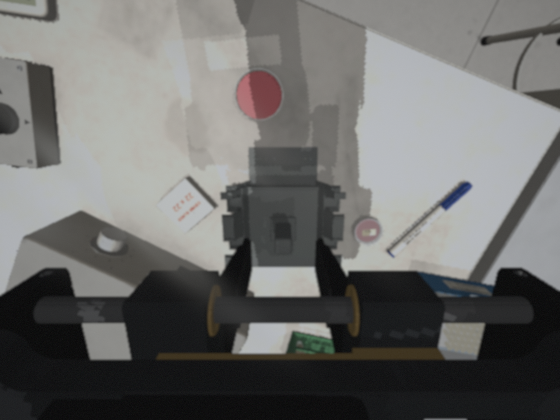

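The tray stands level: its floor is at 33 mm everywhere and its ledges are at 64 mm. The dish, at pixel (259,94), is at (-151,-28) in the tray frame. Next I straddle it and slide it sideways onto the ramp's axis.

>>> {"name": "jog_arm", "arguments": {"motion": [[0,0,0,30,-8,0,90],[0,0,0,40,-10,0,90],[0,0,0,35,-10,30,90],[0,0,0,0,0,50,90],[0,0,0,0,0,50,90],[0,0,0,0,0,35,90],[0,0,0,0,0,10,90],[0,0,0,0,0,0,90],[0,0,0,0,0,0,90]]}}

```text
t: 15.2
eef_pos: [451.6, 261.3, 95.0]
tcp_rot: [-3.142, 0.002, -2.792]
ft_force: [1.4, 0.0, -0.1]
opening: 0.95
grip_force: 0.0
```

```bash
cat > d.py <<'E'
from h import *
np.set_printoptions(precision=2,suppress=True,linewidth=200)
s=env.state();a=s["eef_pos"]; th=.351; R=np.array([[np.cos(th),-np.sin(th)],[np.sin(th),np.cos(th)]])
print("tcp tray",(a[:2]-[582.2,338.8])@R,"z",a[2],"ft",s["ft_force"],"yaw",s["tcp_rot"][2],"t",s["t"])
for cam in("wrist","top","scene"):
    c=env.read_camera(cam); cv2.imwrite("pics/d_%s.png"%cam,c["color"][:,:,::-1]); W=cloud(c)
    Q=(W[...,:2]-[582.2,338.8])@R; X=Q[...,0];Y=Q[...,1]; C=c["color"].astype(int)
    red=(C[...,0]-C[...,1]>40)&(X<0)&(X>-220)&(abs(Y)<70)
    n,lab,st,cen=cv2.connectedComponentsWithStats(red.astype(np.uint8))
    if n<2: continue
    m=lab==1+np.argmax(st[1:,4]); print(cam,"dish",m.sum(),[np.percentile(v[m],[1,99]) for v in(X,Y,W[...,2])])
E
python3 d.py
```

```text
tcp tray [-149.32  -27.89] z 95.01377843121546 ft [ 1.4   0.01 -0.1 ] yaw -2.7921833723698226 t 15.2
wrist dish 3912 [array([-172.37, -126.62]), array([-50.75,  -3.66]), array([2.36, 5.15])]
scene dish 94 [array([-185.74, -154.9 ]), array([-46.94,  51.55]), array([  1.39, 105.02])]
```

>>> {"name": "jog_arm", "arguments": {"motion": [[0,0,0,0,0,7,90],[0,0,0,0,0,5,90],[0,0,0,0,0,0,58],[0,0,0,0,0,0,58],[0,0,0,0,0,0,58],[0,0,0,0,6,0,58],[0,0,0,0,7,0,58],[0,0,0,0,7,0,58],[0,0,0,0,7,0,58],[0,0,0,0,0,0,58]]}}

```text
t: 16.6
eef_pos: [441.5, 287.0, 81.9]
tcp_rot: [-3.142, 0.0, -2.791]
ft_force: [0.1, 0.8, -0.4]
opening: 0.608
grip_force: 0.0
```

```bash
python3 d.py
```

```text
tcp tray [-149.98   -0.29] z 81.86271807807759 ft [ 0.14  0.76 -0.41] yaw -2.791316084164753 t 16.6
wrist dish 4432 [array([-172.63, -126.62]), array([-24.92,  22.35]), array([2.38, 5.13])]
scene dish 58 [array([-182.05, -163.23]), array([-18.2 ,  32.51]), array([ 1.26, 45.42])]
```

View pics/d_wrist.png

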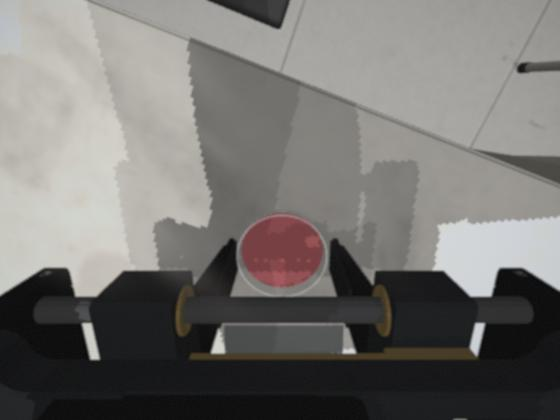

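The wrist view shows the dish upright between the fingers at (283,250) and now on the axis. I raise, go behind it and narrow the fingers to 30 mm.

>>> {"name": "jog_arm", "arguments": {"motion": [[0,0,0,0,0,0,72],[0,0,0,0,0,0,72],[0,0,0,0,0,-15,72],[0,0,0,0,0,-20,72],[0,0,0,24,-0.5,0,30],[0,0,0,24,0,0,30],[0,0,0,0,0,0,30],[0,0,0,0,0,18,30],[0,0,0,0,0,15,30],[0,0,0,0,0,0,30]]}}

```text
t: 18.0
eef_pos: [397.0, 269.5, 83.0]
tcp_rot: [-3.141, -0.002, -2.792]
ft_force: [0.0, 0.1, -0.1]
opening: 0.318
grip_force: 0.0
```

```bash
python3 d.py
```

```text
tcp tray [-197.72   -1.42] z 83.04623895007829 ft [ 0.02  0.15 -0.07] yaw -2.7923280674323614 t 18.0
wrist dish 1155 [array([-143.73, -125.43]), array([-22.58,  19.81]), array([2.44, 4.99])]
scene dish 39 [array([-142.86, -128.35]), array([-8.49, 24.5 ]), array([ 1.22, 15.46])]
```

>>> {"name": "jog_arm", "arguments": {"motion": [[0,0,0,-4,0,0,30],[0,0,0,-6,0,0,30],[0,0,0,-6,0,0,30],[0,0,0,-6,0,0,30],[0,0,0,-6,0,0,30],[0,0,0,-6,0,0,30],[0,0,0,-6,0,0,30],[0,0,0,-6,0,0,30],[0,0,0,-5,0,0,30],[0,0,0,-3,0,0,30]]}}

```text
t: 19.4
eef_pos: [447.8, 288.1, 83.8]
tcp_rot: [-3.141, -0.0, -2.792]
ft_force: [-0.4, 0.2, 0.6]
opening: 0.315
grip_force: 0.3
```

```bash
python3 d.py
```

```text
tcp tray [-143.65   -1.42] z 83.82680839728737 ft [-0.44  0.19  0.55] yaw -2.792165660352981 t 19.4
wrist dish 1277 [array([-171.93, -110.93]), array([-18.86,  15.04]), array([ 2.86, 96.95])]
```

>>> {"name": "jog_arm", "arguments": {"motion": [[0,0,0,-4,0,0,30],[0,0,0,-6,0,-0.3,30],[0,0,0,-6,0,-0.3,30],[0,0,0,-6,0,-0.4,30],[0,0,0,-6,0,-0.5,30],[0,0,0,-6,0,0,30],[0,0,0,-6,0,0,30],[0,0,0,-6,0,0,30],[0,0,0,-4,0,0,30],[0,0,0,0,0,0,30]]}}

```text
t: 20.8
eef_pos: [494.7, 305.1, 85.3]
tcp_rot: [-3.142, 0.0, -2.792]
ft_force: [0.3, 0.4, -0.6]
opening: 0.315
grip_force: 0.0
```

```bash
python3 d.py; python3 -c "
import cv2
a=cv2.imread('pics/d_scene.png')[200:340,180:360];cv2.imwrite('pics/mix.png',cv2.vconcat([cv2.resize(a,(540,420))]))"
```

```text
tcp tray [-93.72  -1.53] z 85.29811562316839 ft [ 0.33  0.41 -0.59] yaw -2.792268066997246 t 20.8
wrist dish 1165 [array([-122.18,  -61.46]), array([-18.83,  14.85]), array([ 5.45, 98.71])]
```

View pics/mix.png

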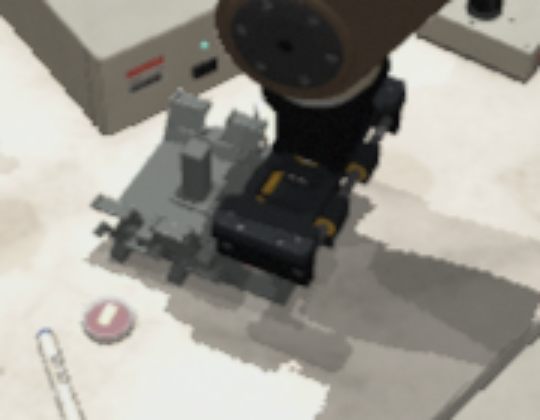

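The scene crop shows the gripper just in front of the upper tray, which is undisturbed. The dish is hidden under the hand. One last push of 25 mm.

>>> {"name": "jog_arm", "arguments": {"motion": [[0,0,0,-4,0,0,30],[0,0,0,-5,0,0,30],[0,0,0,-5,0,0,30],[0,0,0,-5,0,0,30],[0,0,0,-4,0,0,30],[0,0,0,-2,0,0,30],[0,0,0,0,0,0,30]]}}

```text
t: 21.82
eef_pos: [518.1, 313.7, 85.3]
tcp_rot: [-3.141, 0.0, -2.792]
ft_force: [0.6, 0.0, -0.3]
opening: 0.315
grip_force: 0.0
```

>>> {"name": "jog_arm", "arguments": {"motion": [[0,0,0,10,0,0,30],[0,0,0,30,0,0,30],[0,0,0,40,0,0,30],[0,0,0,20,0,-20,30],[0,0,0,0,0,-50,30],[0,0,0,0,0,-60,30],[0,0,0,0,0,-60,30],[0,0,0,0,0,0,30]]}}

```text
t: 22.82
eef_pos: [424.1, 279.6, 279.4]
tcp_rot: [3.141, 0.008, -2.792]
ft_force: [-0.6, 0.1, -0.4]
opening: 0.32
grip_force: 0.0
```

```bash
python3 d.py; python3 - <<'E'
from h import *
np.set_printoptions(precision=2,suppress=True,linewidth=200)
th=.351; R=np.array([[np.cos(th),-np.sin(th)],[np.sin(th),np.cos(th)]])
for cam in("wrist","top"):
    c=env.read_camera(cam); W=cloud(c); Q=(W[...,:2]-[582.2,338.8])@R; X=Q[...,0];Y=Q[...,1];Z=W[...,2]
    for n,m in(("floor",(abs(X)<40)&(abs(Y)<30)&(Z<50)),("ledge-x+",(abs(Y)>56)&(abs(Y)<66)&(abs(X)<52)&(Z>55)),("dish edge",(X<-53)&(X>-85)&(abs(Y)<35)&(Z>6)&(Z<25))):
        if m.sum()>3: print(cam,n,m.sum(),[np.percentile(v[m],[1,50,99]) for v in(X,Y,Z)])
E
python3 -c "
import cv2
a=cv2.imread('pics/d_scene.png')[225:315,190:310];b=cv2.imread('pics/d_wrist.png')[0:300,100:460]
cv2.imwrite('pics/mix2.png',cv2.hconcat([cv2.resize(a,(400,300)),cv2.resize(b,(360,300))]))"
```

```text
tcp tray [-168.76   -1.21] z 279.38207429480025 ft [-0.62  0.14 -0.35] yaw -2.791981356404531 t 22.825
wrist dish 251 [array([-60.77, -39.81]), array([-19.92,  16.77]), array([ 4.88, 16.47])]
scene dish 76 [array([-62.77, -46.61]), array([-20.36,  21.96]), array([ 4.24, 21.9 ])]
wrist floor 881 [array([-39.82,  14.44,  39.21]), array([-29.1 ,   1.03,  29.38]), array([ 3.73, 32.98, 37.34])]
wrist dish edge 123 [array([-61.42, -58.92, -53.15]), array([-20.7 ,  -3.01,  16.67]), array([ 6.32, 11.35, 16.71])]
top floor 502 [array([-39.18,  -2.28,  39.34]), array([-29.54,  -1.13,  29.35]), array([26.57, 33.44, 42.41])]
top ledge-x+ 156 [array([-50.8 ,  -2.96,  47.12]), array([-64.66,  56.73,  65.92]), array([58.98, 64.45, 70.85])]
```

View pics/mix2.png

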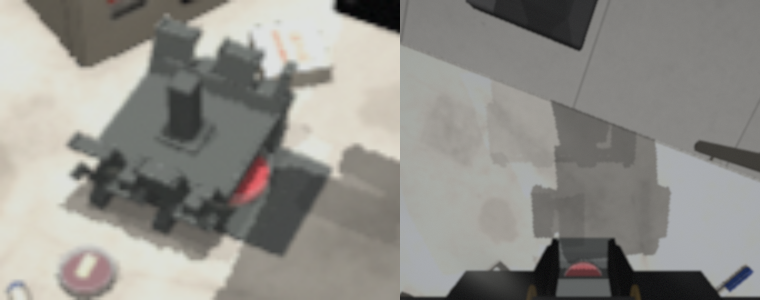

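The scene crop shows the dish flat under the upper tray. Its back edge is at x≈-62, so its centre is at about -34, with the rim at 16 mm. The tray is still level and nothing touches the robot.

```bash
python3 -c "
from cell import env
print(env.job_done())"
```

```text
the job is handed in; nothing more can be done
None
```

The upper tray is turned half a turn and sits level on the lower tray's ledges, and the larger dish lies flat on the lower tray's floor with its centre at about x = -34 mm. The job was handed in at about 23 s; no verdict came back.

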